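# Restock the lipped parts shelf

## Task

Two spare parts belong on the low dark steel stock shelf: the orange oil filter and the small brown carton with the green band. Lift each over the shelf's front lip, which has a yellow edge, and leave both standing upright side by side on the deck of the shelf's empty bay; let go close to the deck, not from high up. Leave the black filter where it stands.

Things in the scene. Friction and masses are not known exactly. Their poses are not given: they have to be found in the camera images.
- orange_filter_mid (a point): Loose orange oil filter, an upright round canister 56 mm in diameter and 80 mm high with a white band near its foot, 0.2 to 0.4 kg. The point is on its axis, half-way up (40 mm above its underside); z is its axis, up. It starts standing on the table.
- carton_mid (a point): Loose brown cardboard carton with a green band over its middle, rigid and closed, 48 mm along its x, 64 mm along its y, 70 mm high, 0.15 to 0.3 kg. The point is its centre, half-way up (35 mm above its underside). It starts standing on the table.
- black_filter_mid (a point): Loose black oil filter, same shape and size as the orange one (56 mm in diameter, 80 mm high); point on its axis half-way up. It stands on the table among the others and is to be left alone.
- shelf_bay (a point): Low open steel shelf, fixed. Point: centre of the empty bay on its deck, 30 mm above the table; x runs from front lip to back, y along the lip, z up. Bay 170 mm deep (x), 300 wide (y). Lip (at -x, faces the robot's right) 40 mm above the deck, back and side panels 60, all 4 thick. Beyond the -y side panel a second bay, 106 mm wide, holds fixed stock 55 high.
Things that resemble listed ones, but are neither listed nor needed, are in the scene too. What is meant by the part that bears orange_filter_mid is not turquoise, and is the larger of those in its own colour.

How it is judged:
By the outcome, as a careful person would: the job done as asked, in the order asked, and still so for the second after the job is handed in, with the robot touching nothing.
It also fails if it takes over 59 s, if anything falls off the work surface, if the arm or the gripper's body presses on something with over 40 N, if the wrist force passes 120 N, or if a joint passes its speed limit or range.

## Robot

A 6-joint arm with a two-finger parallel gripper is mounted at the origin on the work surface. World frame = base frame: x ahead of the robot, y to its left, z up, the work surface at z = 0. Lengths are in mm, angles in rad, forces in N, time in s.
With the tool pointing down it reaches from about 300 to 775 mm from the base axis. Payload 14.6 kg.
Tool frame: the origin (TCP) lies midway between the tips of the shut fingers; the grasp point (between the pads) lies 19 mm behind it (manip.tcp_to_grasp is the distance from the TCP to the grasp point, in mm); z points along the fingers, x is the direction in which the jaws open and shut, and the axes are right-handed (so a half turn about z gives the same grasp; the last joint's range is limited). The gripper opens to 94 mm and grips with 3 to 60 N. Pads are 16 mm wide; open, the fingers measure 119 mm over their backs; the gripper's body (75 mm by 177 mm) begins 78 mm behind the grasp point.
Start: joints at [-1.262, 0.3, 1.521, -0, 1.321, -0.067], TCP at [201.852, -511.61, 205.446] pointing down, gripper open.
Joint ranges: [-3.03, 3.03], [-0.79, 2.21], [0.23, 2.52], [-1.04, 4.18], [0, 3.07], [-2.55, 2.55]. Speed limits (rad/s): [2.22, 2.22, 2.57, 3.14, 3.14, 3.14].

## Interface

Orientations are given as [roll, pitch, yaw] about the fixed x, y, z axes, in that order (R = Rz(yaw) Ry(pitch) Rx(roll)).
In Python, from cell import manip gives the robot as it stands.
- The arm moves only by the tool arm_command, never from a script. Its argument "steps" is a list of rows, each a list of 3 entries, a list of its own where there are three numbers: the opening, from 0 (shut) to 1 (fully open), then the shift along the tool's x, y, z in cm, then the turn about the tool's z in rad. A call has 1 to 5 rows; each row shifts and turns the commanded pose from where the row before left it, along the tool's axes as they then stand; what a row does not reach is not made up. A row lasts 1/12 s, in which the tool goes at most 41.7 mm and 7.16 degrees, less where a joint would pass 70% of its speed; a pose out of reach is approached as far as the arm can. A call with a gripper value outside its range is refused whole. The fingers move at their own pace and stop on an object; "force" is the grip in N (left out, the last holds). Time passes only in rows, so rows that do not move let the fingers close. It gives the time, the measured TCP pose, the force and the opening at its end, in the units of the state.
- manip.read_state(): the state, without advancing time (a new reading comes with each control period).
- manip.camera(name): name is "scene" or "top" or "wrist"; returns (picture, depth): 400x640x3 uint8, red, green, blue; 400x640 float32, mm along the optical axis (not along the pixel's ray), 0 where there is no reading.
- manip.calibration(name): a dict with "fx", "fy", "cx", "cy" (pixels), "R" (3x3) and "t" (3): a world point X has camera coordinates R X + t; the wrist camera has in their place "tool_from_camera" (4x4, takes a point from camera to tool coordinates, whose origin is the TCP and whose axes are the tool frame's). Camera axes: x right, y down, z forward; pixel columns grow to the right and rows downward; lengths in mm; the calibration is good to about 2 mm. A picture is of the moment at which its call begins: read the wrist's pose just before it. calibration takes no time and is no camera call.
- manip.sign_off(): hands the job in, once; it reports no verdict.
The state is a dict: "clock": time; "joints": joint angles; "qd": joint speeds; "effort": joint torques, N m; "eef_pos": TCP position; "eef_rot": TCP orientation; "wrist_force": force on the tool from outside, world axes, zero at the start; "moment": the same for the moment, N m; "finger_gap": finger opening in mm.
Only numpy, scipy, OpenCV 4.12 (cv2) and the standard library are available. Lean on these libraries where they do the work, as an engineer would, in place of code of your own. Each camera call takes 0.05 s, during which the arm holds its last target.

## Working session

There is one attempt and no reset: what is moved stays moved. The work goes in short steps, Python scripts to look and compute and a tool call to move; the robot and the scene stay as the last step left them, time stands still between calls to the robot, and variables do not carry over. Pictures are saved under pics/ and viewed, and the job is handed in when it is done.

Besides the shell and the picture viewer there is one more tool, called as a command line: name --argument value ..., lists and objects as JSON in quotes. arm_command: Moves the arm, as the interface text tells. Its arguments: {"type":"object","properties":{"steps":{"type":"array","items":{"type":"array"}},"force":{"type":"number"}},"required":["steps"]}

```bash
ls; mkdir -p pics; python3 - <<'E'
from cell import manip
import cv2,numpy as np
s=manip.read_state();print({k:np.round(v,3) for k,v in s.items()})
for n in ("scene","top"):
    p,d=manip.camera(n);cv2.imwrite(f"pics/{n}0.png",p[:,:,::-1]);np.save(f"pics/{n}0.npy",d)
    c=manip.calibration(n);print(n,c)
print(manip.calibration("wrist"))
E
```

```text
pics
{'clock': np.float64(0.0), 'joints': array([-1.262,  0.3  ,  1.522,  0.   ,  1.321, -0.067]), 'qd': array([-0.001, -0.001, -0.001, -0.001,  0.001,  0.   ]), 'effort': array([-0.0000e+00, -5.3180e+01, -3.5274e+01,  7.1000e-02,  2.4000e-02,
       -0.0000e+00]), 'eef_pos': array([ 201.777, -511.359,  204.888]), 'eef_rot': array([-3.141e+00,  1.000e-03, -1.195e+00]), 'wrist_force': array([ 0.746, -0.377,  0.639]), 'moment': array([-0.037, -0.023, -0.015]), 'finger_gap': np.float64(93.858)}
scene {'fx': 470.81884893821666, 'fy': 470.81884893821666, 'cx': 318.3728642402647, 'cy': 195.47123475151895, 'R': array([[-0.43766548,  0.8991002 ,  0.00823153],
       [ 0.57469877,  0.28677012, -0.76647519],
       [-0.69149856, -0.33072908, -0.64222116]]), 't': array([ 237.86556576, -250.12096111, 1419.23488679])}
top {'fx': 413.62897258961533, 'fy': 413.62897258961533, 'cx': 316.8534118654972, 'cy': 195.9345075739928, 'R': array([[ 0.0076877 , -0.99973953,  0.02148904],
       [-0.9970899 , -0.00929374, -0.07566608],
       [ 0.07584608, -0.02084481, -0.99690163]]), 't': array([-29.40928873, 531.96441907, 786.54200524])}
{'fx': 341.8272609728915, 'fy': 341.8272609728915, 'cx': 321.86873074142017, 'cy': 204.2563384225048, 'tool_from_camera': array([[ 9.99999758e-01,  4.92215768e-04,  4.91500930e-04,
         1.33683057e+00],
       [-6.02589418e-04,  9.65973568e-01,  2.58640103e-01,
        -7.44942922e+01],
       [-3.47470170e-04, -2.58640336e-01,  9.65973631e-01,
        -1.78716553e+02],
       [ 0.00000000e+00,  0.00000000e+00,  0.00000000e+00,
         1.00000000e+00]])}
```

View pics/top0.png

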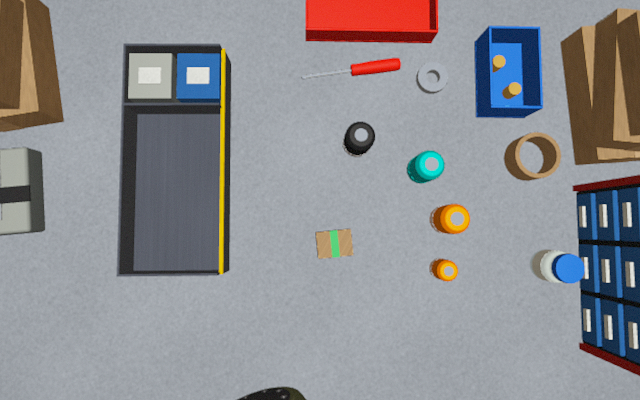

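View pics/scene0.png

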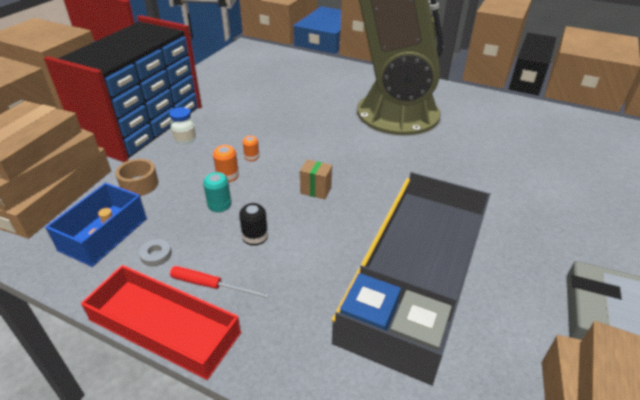

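The top view shows the orange filter (large) at about (455,219) with a small orange decoy at (446,270). The carton is at (334,243), the black filter at (360,137) and the empty bay spans about (122–222, 105–273). The scene view agrees. Next I'll enlarge crops and compare the depth.

```bash
cat > h.py <<'E'
from cell import manip
import cv2,numpy as np
def w(n,u,v,Z):
    c=manip.calibration(n);R=c["R"];t=c["t"]
    r=R.T@np.array([(u-c["cx"])/c["fx"],(v-c["cy"])/c["fy"],1]);o=-R.T@t
    return o+r*(Z-o[2])/r[2]
def wd(n,u,v,d):
    c=manip.calibration(n)
    return c["R"].T@(np.array([(u-c["cx"])/c["fx"],(v-c["cy"])/c["fy"],1])*d-c["t"])
def tri(a,b):
    # (name,u,v) x2
    P=[];M=[]
    for n,u,v in (a,b):
        c=manip.calibration(n);K=np.array([[c["fx"],0,c["cx"]],[0,c["fy"],c["cy"]],[0,0,1]])
        P.append(K@np.c_[c["R"],c["t"]])
    X=cv2.triangulatePoints(P[0],P[1],np.array(a[1:],float),np.array(b[1:],float));return (X[:3]/X[3]).ravel()
def crop(src,x0,y0,x1,y1,k,out):
    i=cv2.imread(src)[y0:y1,x0:x1];cv2.imwrite(out,cv2.resize(i,None,fx=k,fy=k,interpolation=cv2.INTER_CUBIC))
E
python3 - <<'E'
from h import *
crop("pics/top0.png",300,190,490,290,4,"pics/t1.png")
crop("pics/top0.png",110,30,240,290,2.3,"pics/t2.png")
crop("pics/scene0.png",200,120,350,220,5,"pics/s1.png")
crop("pics/scene0.png",330,160,500,390,2.6,"pics/s2.png")
dt=np.load("pics/top0.npy");ds=np.load("pics/scene0.npy")
for u,v in [(456,219),(334,243),(447,270),(360,133),(180,190),(223,190),(250,200),(540,220),(430,163)]:
    print((u,v),dt[v,u],wd("top",u,v,dt[v,u]).round(1))
for n in("scene","top"):
    c=manip.calibration(n);p=c["R"]@[202,-511,205]+c["t"];print(n,p[:2]/p[2]*c["fx"]+[c["cx"],c["cy"]])
E
```

```text
(456, 219) 745.3974 [ 488.  -274.7   84.1]
(334, 243) 750.4356 [443.  -55.6  71.1]
(447, 270) 763.5221 [ 394.4 -265.4   58.6]
(360, 133) 758.75146 [ 644.3 -101.9   79. ]
(180, 190) 0.0 [471.   -8.1 825. ]
(223, 190) 755.28436 [537.8 147.6  69.2]
(250, 200) 824.32886 [ 5.244e+02  1.079e+02 -3.000e-01]
(540, 220) 833.641 [ 4.893e+02 -4.755e+02 -1.000e-01]
(430, 163) 756.2907 [ 590.  -230.1   80. ]
scene [208.15079279  38.984852  ]
top [648.36596888 413.43739433]
```

View pics/t1.png

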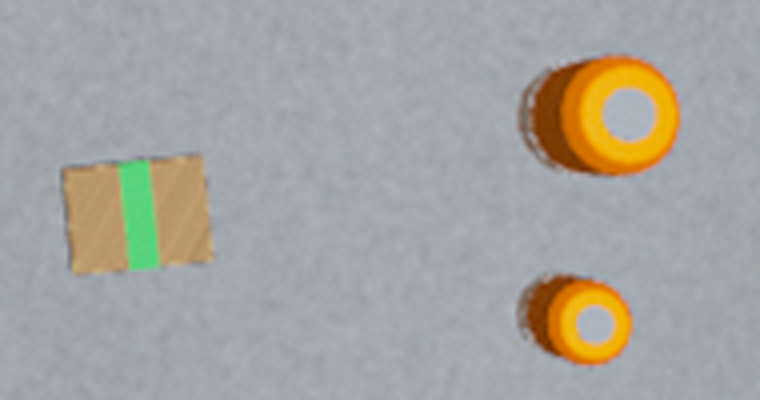

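View pics/t2.png

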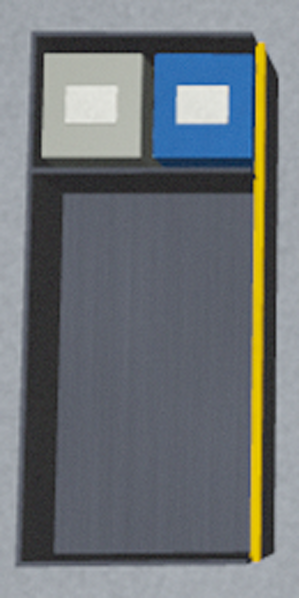

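View pics/s1.png

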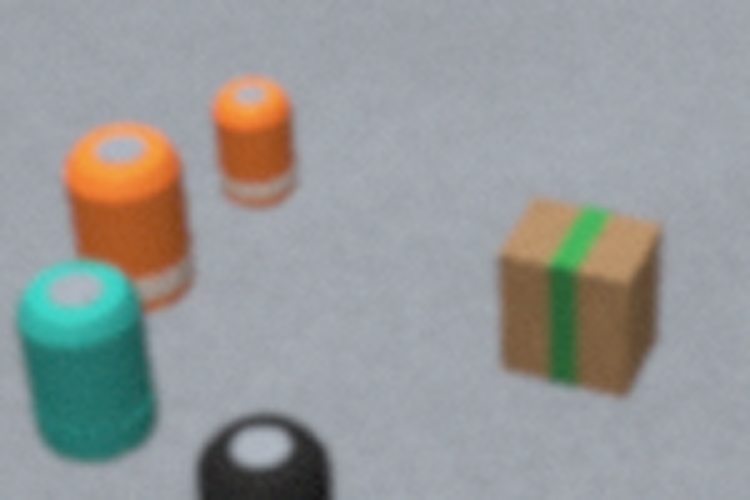

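View pics/s2.png

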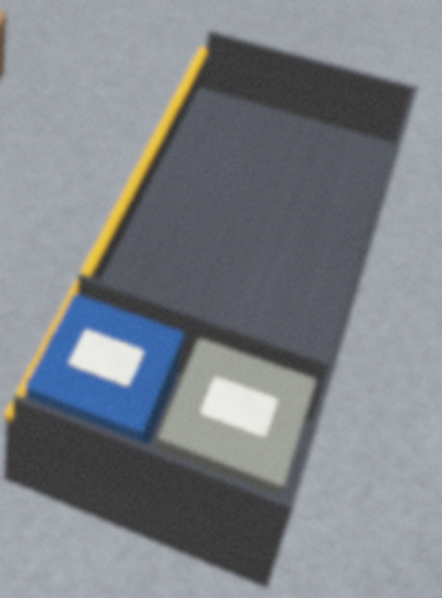

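The crops give these pixels:
- **Orange filter:** the disc is at t1 (630,115) and s1 (121,149).
- **Carton:** the top corners are at t1 (63,168), (203,155), (213,262), (72,274) and s1 (537,199), (662,225), (630,282), (500,256).
- **Lip:** it is the yellow strip in t2, from (261,44) to (256,560). In s2 it runs from (206,47) to (85,276).

Now I'll triangulate.

```bash
python3 - <<'E'
from h import *
T=lambda p:("top",300+(p[0]+.5)/4-.5,190+(p[1]+.5)/4-.5)
S=lambda p:("scene",200+(p[0]+.5)/5-.5,120+(p[1]+.5)/5-.5)
T2=lambda p:("top",110+(p[0]+.5)/2.3-.5,30+(p[1]+.5)/2.3-.5)
S2=lambda p:("scene",330+(p[0]+.5)/2.6-.5,160+(p[1]+.5)/2.6-.5)
print("orange",tri(T((630,115)),S((121,149))).round(1))
print("small",tri(T((595,324)),S((250,95))).round(1))
# carton: scene looks toward? try matches
t=[(63,168),(203,155),(213,262),(72,274)];s=[(537,199),(662,225),(630,282),(500,256)]
for a in t: print("cart@70",w(*T(a),70).round(1))
for a in s: print("cart s@70",w(*S(a),70).round(1))
for name,a,b in [("lip near/-x end inner-side join",(256,556),(206,47)),("back near corner",(18,562),(415,90)),("divider/lip",(256,176),(85,276)),("divider/back",(28,173),(327,362)),("deck back-near",(53,553),(392,142))]:
    print(name,tri(T2(a),S2(b)).round(1))
    print("  top@70/90",w(*T2(a),70).round(1),w(*T2(a),90).round(1))
for a in [(62,193),(53,553),(250,193),(250,553)]: print("deck30",w(*T2(a),30).round(1))
d=np.load("pics/top0.npy")
for u,v in [(150,150),(160,200),(200,220),(170,260)]:print(wd("top",u,v,d[v,u]).round(1),d[v,u])
E
```

```text
orange [ 489.1 -278.1   79.7]
small [ 393.1 -268.6   57. ]
cart@70 [463.3 -21.7  70. ]
cart@70 [469.7 -85.4  70. ]
cart@70 [421.3 -90.1  70. ]
cart@70 [415.5 -26.1  70. ]
cart s@70 [424.7 -88.3  70. ]
cart s@70 [417.1 -26.9  70. ]
cart s@70 [463.  -21.7  70. ]
cart s@70 [472.  -83.1  70. ]
lip near/-x end inner-side join [390.4 148.4  73.4]
  top@70/90 [390.7 147.4  70. ] [392.8 143.2  90. ]
back near corner [387.3 322.6  88.1]
  top@70/90 [385.1 331.3  70. ] [387.4 322.3  90. ]
divider/lip [688.2 154.5  83.9]
  top@70/90 [693.4 155.   70. ] [687.5 150.6  90. ]
divider/back [688.8 324.9  89.3]
  top@70/90 [693.3 336.8  70. ] [687.4 327.7  90. ]
deck back-near [388.8 318.6  31.5]
  top@70/90 [392.2 304.6  70. ] [394.3 296.3  90. ]
deck30 [688.3 326.   30. ]
deck30 [388.  321.2  30. ]
deck30 [690.4 168.3  30. ]
deck30 [388.9 160.6  30. ]
[617.  297.   31.6] 795.639
[520.9 275.   30.1] 790.2823
[483.3 197.5  31.7] 787.4465
[407.4 252.1  30.2] 782.058
```

Both views agree:
- **Orange filter:** axis at (489,-278), top at 80.
- **Carton:** (443,-55.5), yaw about +0.10, top at 70.
- **Bay:** x from 388 to 688, y from 151 to 323, deck at about 30 and walls at about 90.

I'll turn the jaws along world y and move over the orange filter.

arm_command --steps '[[1,[0,0,0],0.12],[1,[0,0,0],0.12],[1,[0,0,0],0.12],[1,[0,0,0],0.016],[1,[-1.3,-1.7,0],0]]' --force 20

```text
clock: 0.52
eef_pos: [217.3, -499.6, 205.0]
eef_rot: [3.141, 0.0, -1.572]
wrist_force: [0.8, 0.3, -0.6]
finger_gap: 94.1
```

arm_command --steps '[[1,[-2.2,-2.7,0],0],[1,[-2.2,-2.7,0],0],[1,[-2.2,-2.7,0],0],[1,[-2.2,-2.7,0],0],[1,[-2.2,-2.7,0],0]]'

```text
clock: 0.93
eef_pos: [354.8, -387.4, 205.3]
eef_rot: [3.141, 0.0, -1.568]
wrist_force: [0.8, -1.2, 0.3]
finger_gap: 93.7
```

arm_command --steps '[[1,[-2.2,-2.7,0],0],[1,[-2.2,-2.7,0],0],[1,[-2.2,-2.7,0],0],[1,[-2.2,-2.7,0],0],[1,[-2.2,-2.7,0],0]]'

```text
clock: 1.35
eef_pos: [490.0, -277.3, 205.3]
eef_rot: [3.141, 0.0, -1.567]
wrist_force: [-0.3, -1.0, 0.1]
finger_gap: 93.8
```

arm_command --steps '[[1,[0,0,1],0],[1,[0,0,1],0],[1,[0,0,0],0]]'

```text
clock: 1.6
eef_pos: [487.7, -278.4, 182.8]
eef_rot: [3.138, 0.002, -1.569]
wrist_force: [-1.3, -0.8, 0.1]
finger_gap: 94.2
```

```bash
cat >> h.py <<'E'
from scipy.spatial.transform import Rotation as Ro
def snap(tag):
    s=manip.read_state();p,d=manip.camera("wrist");cv2.imwrite(f"pics/{tag}.png",p[:,:,::-1]);np.save(f"pics/{tag}.npy",d)
    M=np.eye(4);M[:3,:3]=Ro.from_euler("xyz",s["eef_rot"]).as_matrix();M[:3,3]=s["eef_pos"]
    W=M@manip.calibration("wrist")["tool_from_camera"];np.save(f"pics/{tag}_W.npy",W)
    print(s["clock"],s["eef_pos"].round(1),s["eef_rot"].round(3),s["joints"].round(2),s["finger_gap"]);return W
def ww(tag,u,v,Z):
    W=np.load(f"pics/{tag}_W.npy");c=manip.calibration("wrist")
    r=W[:3,:3]@[(u-c["cx"])/c["fx"],(v-c["cy"])/c["fy"],1];o=W[:3,3];return o+r*(Z-o[2])/r[2]
E
python3 - <<'E'
from h import *
snap("w1")
E
```

```text
1.6 [ 487.7 -278.4  182.8] [ 3.138e+00  2.000e-03 -1.569e+00] [-0.58  0.35  1.51 -0.    1.29  0.99] 94.19240615482488
```

View pics/w1.png

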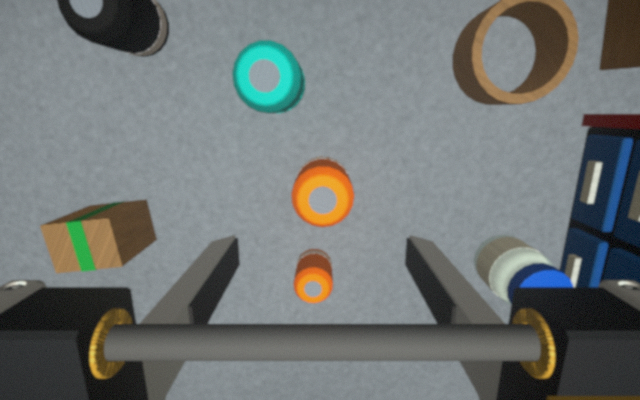

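The wrist view shows the large orange filter's disc at (323,201), centred between the jaws. The small one is at (313,288).

```bash
python3 - <<'E'
from h import *
print(ww("w1",323,201,80).round(1),ww("w1",313,288,57).round(1),ww("w1",264,76,80).round(1))
E
```

```text
[ 490.  -280.7   80. ] [ 395.1 -271.2   57. ] [ 589.8 -234.7   80. ]
```

arm_command --steps '[[1,[0.1,-0.1,2],0],[1,[0,0,3],0],[1,[0,0,3],0],[1,[0,0,3],0],[1,[0,0,2.5],0]]'

```text
clock: 2.07
eef_pos: [488.6, -280.6, 48.9]
eef_rot: [3.141, 0.0, -1.572]
wrist_force: [0.2, 0.5, -0.8]
finger_gap: 93.7
```

arm_command --steps '[[1,[0,0,1.5],0],[1,[0,0,1],0],[1,[0,0,0],0],[1,[0,0,0],0]]'

```text
clock: 2.4
eef_pos: [489.8, -280.4, 26.1]
eef_rot: [-3.141, -0.0, -1.572]
wrist_force: [-0.1, 0.1, 0.7]
finger_gap: 93.9
```

arm_command --steps '[[0,[0,0,0],0],[0,[0,0,0],0],[0,[0,0,0],0],[0,[0,0,0],0],[0,[0,0,0],0]]' --force 20

```text
clock: 2.82
eef_pos: [490.1, -279.7, 25.8]
eef_rot: [-3.141, -0.0, -1.571]
wrist_force: [0.2, 0.8, -0.7]
finger_gap: 64.2
```

arm_command --steps '[[0,[0,0,0],0],[0,[0,0,0],0],[0,[0,0,0],0],[0,[0,0,0],0],[0,[0,0,0],0]]'

```text
clock: 3.23
eef_pos: [490.0, -279.6, 25.6]
eef_rot: [-3.142, 0.0, -1.571]
wrist_force: [-1.2, 2.8, 4.1]
finger_gap: 55.7
```

Gripped at 55.7 mm. Lifting now.

arm_command --steps '[[0,[0,0,-0.5],0],[0,[0,0,-1.5],0],[0,[0,0,-2.5],0],[0,[0,0,-3],0],[0,[0,0,-3],0]]'

```text
clock: 3.65
eef_pos: [489.3, -279.4, 131.1]
eef_rot: [3.14, 0.001, -1.571]
wrist_force: [0.3, -0.0, -3.3]
finger_gap: 55.5
```

arm_command --steps '[[0,[0,0,-2],0],[0,[0,0,-1],0],[0,[0,0,0],0]]'

```text
clock: 3.9
eef_pos: [490.4, -280.1, 162.2]
eef_rot: [-3.139, -0.002, -1.571]
wrist_force: [0.4, 0.1, -3.4]
finger_gap: 55.3
```

```bash
python3 - <<'E'
from h import *
snap("w2");print(manip.read_state()["wrist_force"].round(1))
E
```

```text
3.9 [ 490.4 -280.1  162.2] [-3.139e+00 -2.000e-03 -1.571e+00] [-0.58  0.37  1.53 -0.    1.24  0.99] 55.33349667156401
[ 0.6 -0.7 -3.7]
```

View pics/w2.png

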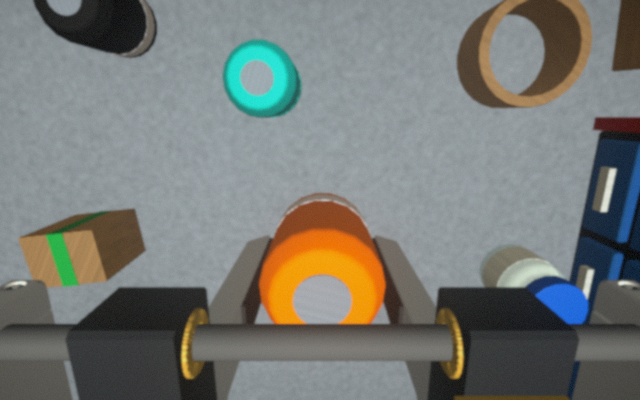

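The filter is held, at about 0.35 kg. Now carrying it over the lip to about (590,238).

arm_command --steps '[[0,[-1.4,-0.1,0],0],[0,[-2.5,-0.7,0],0],[0,[-3.5,-0.7,0],0],[0,[-3.5,-0.7,0],0],[0,[-3.5,-0.7,0],0]]'

```text
clock: 4.37
eef_pos: [518.1, -133.4, 158.5]
eef_rot: [3.139, 0.001, -1.571]
wrist_force: [0.3, -0.1, -3.6]
finger_gap: 55.4
```

arm_command --steps '[[0,[-3.5,-0.7,0],0],[0,[-3.5,-0.7,0],0],[0,[-3.5,-0.7,0],0],[0,[-3.5,-0.7,0],0],[0,[-3.5,-0.7,0],0]]'

```text
clock: 4.78
eef_pos: [552.9, 41.8, 158.5]
eef_rot: [3.138, 0.0, -1.571]
wrist_force: [0.8, -0.7, -3.7]
finger_gap: 55.6
```

arm_command --steps '[[0,[-3.5,-0.7,0],0],[0,[-3.5,-0.7,0],0],[0,[-3.5,-0.7,0],0],[0,[-3.5,-0.7,0],0],[0,[-3,-0.2,0],0]]'

```text
clock: 5.2
eef_pos: [583.1, 212.1, 158.1]
eef_rot: [3.139, -0.001, -1.57]
wrist_force: [-0.8, -0.3, -3.0]
finger_gap: 55.6
```

arm_command --steps '[[0,[-1.4,0,0],0],[0,[0,0,0],0],[0,[0,0,0],0],[0,[0,0,0],0]]'

```text
clock: 5.53
eef_pos: [583.6, 222.3, 159.6]
eef_rot: [3.14, -0.001, -1.572]
wrist_force: [-0.4, -1.1, -3.6]
finger_gap: 55.5
```

```bash
python3 - <<'E'
from h import *
snap("w3");print(manip.read_state()["wrist_force"].round(1))
p,d=manip.camera("top");cv2.imwrite("pics/top3.png",p[:,:,::-1])
E
```

```text
5.5333 [583.6 222.3 159.6] [ 3.140e+00 -1.000e-03 -1.572e+00] [ 0.31  0.5   1.35 -0.    1.29  1.88] 55.49203349670719
[ 0.1 -0.4 -2.8]
```

View pics/w3.png

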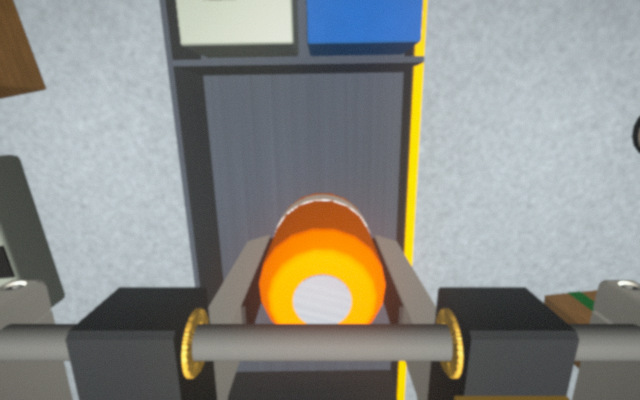

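View pics/top3.png

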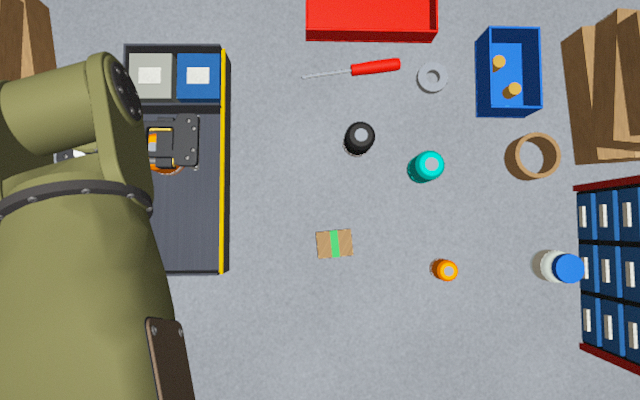

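The filter hangs over the bay. In w3 the lip's inner edge is at about (405,250), and the back panel's top inner edge is at about (182,150). I'll work out the clearances from these.

```bash
python3 - <<'E'
from h import *
for a in [(408,200,70),(414,120,70),(183,150,90),(190,250,90),(205,75,30),(404,75,30),(300,70,30),(300,60,90)]: print(a,ww("w3",*a).round(1))
E
```

```text
(408, 200, 70) [590.2 150.9  70. ]
(414, 120, 70) [653.2 150.4  70. ]
(183, 150, 90) [632.6 320.8  90. ]
(190, 250, 90) [555.2 323.5  90. ]
(205, 75, 30) [689.4 319.6  30. ]
(404, 75, 30) [689.4 151.   30. ]
(300, 70, 30) [693.3 239.1  30. ]
(300, 60, 90) [693.  235.4  90. ]
```

arm_command --steps '[[0,[-1.4,-0.6,0],0],[0,[0,0,1.5],0],[0,[0,0,2.5],0],[0,[0,0,2.5],0],[0,[0,0,2],0]]'

```text
clock: 6.05
eef_pos: [589.7, 236.1, 73.8]
eef_rot: [3.141, -0.0, -1.572]
wrist_force: [0.7, 0.1, -2.8]
finger_gap: 55.3
```

arm_command --steps '[[0,[0,0,1.2],0],[0,[0,0,0.2],0],[0,[0,0,0],0],[0,[0,0,0],0]]'

```text
clock: 6.38
eef_pos: [590.7, 237.2, 62.9]
eef_rot: [-3.14, 0.001, -1.571]
wrist_force: [0.1, -0.5, -2.8]
finger_gap: 55.4
```

arm_command --steps '[[0,[0,0,0.3],0],[0,[0,0,0.2],0],[0,[0,0,0],0],[0,[0,0,0],0]]'

```text
clock: 6.72
eef_pos: [590.0, 237.3, 56.7]
eef_rot: [-3.141, 0.0, -1.571]
wrist_force: [-0.1, 0.3, -3.8]
finger_gap: 55.7
```

arm_command --steps '[[0,[0,0,0.1],0],[0,[0,0,0.1],0],[0,[0,0,0],0],[0,[0,0,0],0]]'

```text
clock: 7.05
eef_pos: [590.3, 237.4, 55.6]
eef_rot: [-3.14, 0.0, -1.571]
wrist_force: [-4.3, -1.5, 5.8]
finger_gap: 55.5
```

The wrist force now shows contact with the deck. Opening and backing out.

arm_command --steps '[[0.9,[0,0,0],0],[0.9,[0,0,0],0],[0.9,[0,0,0],0],[0.9,[0,0,0],0],[0.9,[0,0,0],0]]'

```text
clock: 7.47
eef_pos: [590.0, 237.3, 54.4]
eef_rot: [-3.142, -0.0, -1.571]
wrist_force: [0.9, -0.9, 0.1]
finger_gap: 83.6
```

arm_command --steps '[[0.9,[0,0,0],0],[0.9,[0,0,-0.5],0],[0.9,[0,0,-1.5],0],[0.9,[0,0,-2.5],0],[0.9,[0,0,-3],0]]'

```text
clock: 7.88
eef_pos: [589.3, 237.1, 129.3]
eef_rot: [3.139, -0.001, -1.571]
wrist_force: [-0.1, 0.3, -0.4]
finger_gap: 84.4
```

arm_command --steps '[[1,[0,0,-3],0],[1,[0,0,-3],0],[1,[0,0,-1],0],[1,[0,0,0],0]]'

```text
clock: 8.22
eef_pos: [590.9, 237.6, 202.6]
eef_rot: [-3.137, 0.002, -1.571]
wrist_force: [-0.5, 0.0, -0.1]
finger_gap: 94.1
```

```bash
python3 - <<'E'
from h import *
snap("w4")
E
```

```text
8.2167 [590.9 237.6 202.6] [-3.137e+00  2.000e-03 -1.571e+00] [ 0.32  0.5   1.26 -0.    1.38  1.9 ] 94.13812585075704
```

View pics/w4.png

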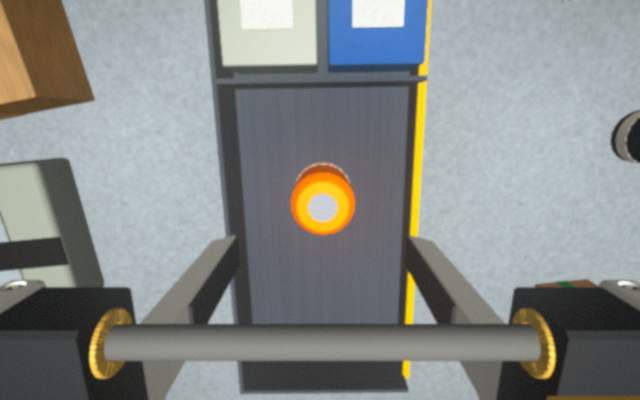

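The filter stands upright on the deck (disc at (322,207)), clear of the walls. Now on to the carton.

arm_command --steps '[[1,[1.5,0.8,0],0],[1,[3,1.5,0],0],[1,[3.3,1.7,0],0],[1,[3.3,1.7,0],0],[1,[3.3,1.7,0],0]]'

```text
clock: 8.68
eef_pos: [514.1, 92.0, 197.0]
eef_rot: [3.138, -0.0, -1.571]
wrist_force: [1.0, 0.4, 0.3]
finger_gap: 94.1
```

arm_command --steps '[[1,[3.3,1.7,0],0],[1,[3.3,1.7,0],0],[1,[3.3,1.7,0],0],[1,[3,1.5,0],0],[1,[2,0.8,0],0]]'

```text
clock: 9.1
eef_pos: [439.7, -57.5, 197.6]
eef_rot: [3.139, 0.0, -1.572]
wrist_force: [0.2, 0.3, -0.4]
finger_gap: 94.0
```

arm_command --steps '[[1,[0,0,0],-0.097],[1,[0,0,0],0],[1,[0,0,0],0]]'

```text
clock: 9.35
eef_pos: [441.5, -55.5, 198.1]
eef_rot: [3.139, 0.001, -1.477]
wrist_force: [-0.3, 0.9, 0.0]
finger_gap: 93.8
```

```bash
python3 - <<'E'
from h import *
snap("w5")
E
```

```text
9.35 [441.5 -55.5 198.1] [ 3.139e+00  1.000e-03 -1.477e+00] [-0.21  0.07  1.81  0.    1.26  1.27] 93.84766618112076
```

View pics/w5.png

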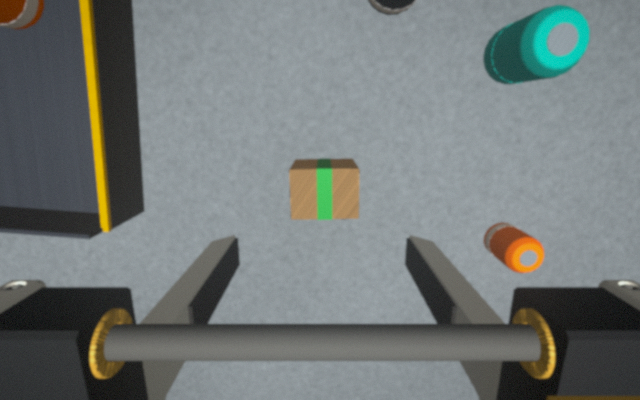

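The carton's top face spans columns 290–359 and rows 168–219, square to the jaws.

```bash
python3 - <<'E'
from h import *
q=np.array([ww("w5",u,v,70) for u,v in[(290,168),(359,168),(359,219),(290,219)]]);print(q.round(1),q.mean(0).round(1))
print(np.linalg.norm(q[0]-q[1]),np.linalg.norm(q[1]-q[2]))
E
```

```text
[[465.2 -25.8  70. ]
 [471.1 -87.9  70. ]
 [423.2 -93.8  70. ]
 [417.  -29.2  70. ]] [444.1 -59.2  70. ]
62.33646470974988 48.30215075515999
```

arm_command --steps '[[1,[0.2,-0.2,1.5],0],[1,[0,0,3],0],[1,[0,0,3],0],[1,[0,0,3],0],[1,[0,0,3],0]]'

```text
clock: 9.82
eef_pos: [443.9, -56.6, 62.6]
eef_rot: [3.141, 0.0, -1.475]
wrist_force: [0.6, 0.1, 0.5]
finger_gap: 94.2
```

arm_command --steps '[[1,[0,0,2.2],0],[1,[0,0,1.4],0],[1,[0,0,0.6],0],[1,[0,0,0],0],[1,[0,0,0],0]]'

```text
clock: 10.23
eef_pos: [444.4, -57.1, 22.7]
eef_rot: [3.142, 0.0, -1.474]
wrist_force: [0.3, -0.1, -0.3]
finger_gap: 94.1
```

arm_command --steps '[[0,[0,0,0],0],[0,[0,0,0],0],[0,[0,0,0],0],[0,[0,0,0],0],[0,[0,0,0],0]]' --force 20

```text
clock: 10.65
eef_pos: [444.3, -57.5, 22.8]
eef_rot: [-3.141, -0.0, -1.474]
wrist_force: [-0.1, 3.7, 0.4]
finger_gap: 64.3
```

arm_command --steps '[[0,[0,0,0],0],[0,[0,0,0],0],[0,[0,0,0],0]]'

```text
clock: 10.9
eef_pos: [444.3, -57.5, 22.8]
eef_rot: [-3.141, -0.0, -1.474]
wrist_force: [-2.0, 0.2, 6.4]
finger_gap: 63.9
```

arm_command --steps '[[0,[0,0,-0.5],0],[0,[0,0,-1.5],0],[0,[0,0,-2.5],0],[0,[0,0,-3],0],[0,[0,0,-3],0]]'

```text
clock: 11.32
eef_pos: [443.5, -57.3, 128.5]
eef_rot: [3.14, 0.0, -1.474]
wrist_force: [1.0, 0.0, -3.0]
finger_gap: 64.0
```

arm_command --steps '[[0,[0,0,-2.2],0],[0,[0,0,-1.3],0],[0,[0,0,0],0.1],[0,[0,0,0],0]]'

```text
clock: 11.65
eef_pos: [444.2, -57.5, 163.2]
eef_rot: [-3.14, -0.0, -1.579]
wrist_force: [0.3, 0.0, -3.1]
finger_gap: 64.4
```

arm_command --steps '[[0,[-1.5,-0.3,0],0],[0,[-2.5,-0.5,0],0],[0,[-3.3,-0.5,0],0],[0,[-3.3,-0.5,0],0],[0,[-3.3,-0.5,0],0]]'

```text
clock: 12.07
eef_pos: [467.1, 82.8, 161.9]
eef_rot: [3.14, -0.0, -1.572]
wrist_force: [-0.0, 0.4, -2.0]
finger_gap: 63.5
```

arm_command --steps '[[0,[-3.3,-0.5,0],0],[0,[-3.3,-0.5,0],0],[0,[-3.3,-0.5,0],0],[0,[-3.0,-0.5,0],0],[0,[-2.0,-0.3,0],0]]'

```text
clock: 12.48
eef_pos: [490.6, 232.8, 161.6]
eef_rot: [3.14, -0.0, -1.57]
wrist_force: [-0.4, -0.1, -2.6]
finger_gap: 64.1
```

arm_command --steps '[[0,[0,0,0],0],[0,[0,0,0],0],[0,[0,0,0],0]]'

```text
clock: 12.73
eef_pos: [490.7, 229.8, 161.8]
eef_rot: [3.14, -0.001, -1.573]
wrist_force: [0.4, 0.0, -3.0]
finger_gap: 64.3
```

```bash
python3 - <<'E'
from h import *
snap("w6");print(manip.read_state()["wrist_force"].round(1))
E
```

```text
12.7333 [490.7 229.8 161.8] [ 3.140e+00 -1.000e-03 -1.573e+00] [ 0.37  0.32  1.6  -0.    1.22  1.94] 64.26525179348931
[-0.8 -0.4 -2.4]
```

View pics/w6.png

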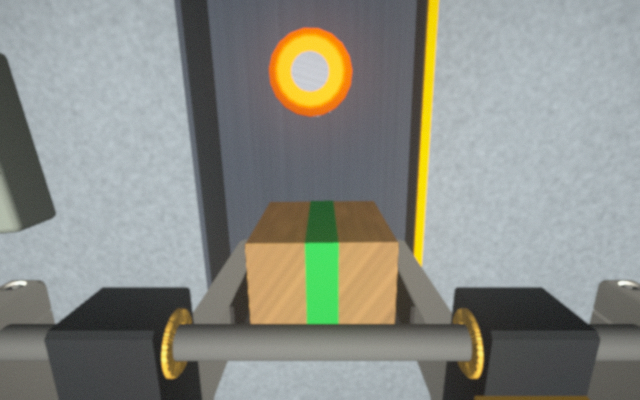

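The carton hangs level over the bay. The standing filter is at (310,70), well clear. Centring in y and lowering.

arm_command --steps '[[0,[-0.7,0,0.8],0],[0,[0,0,2.5],0],[0,[0,0,2.5],0],[0,[0,0,2.5],0],[0,[0,0,1.4],0]]'

```text
clock: 13.2
eef_pos: [489.9, 236.6, 62.3]
eef_rot: [3.139, -0.001, -1.574]
wrist_force: [0.0, 0.1, -3.4]
finger_gap: 64.0
```

arm_command --steps '[[0,[0,0,0.5],0],[0,[0,0,0.2],0],[0,[0,0,0],0],[0,[0,0,0],0]]'

```text
clock: 13.53
eef_pos: [491.6, 237.5, 59.4]
eef_rot: [-3.14, 0.001, -1.574]
wrist_force: [-0.8, -0.1, -1.6]
finger_gap: 64.1
```

arm_command --steps '[[0,[0,0,0.3],0],[0,[0,0,0.2],0],[0,[0,0,0],0],[0,[0,0,0],0]]'

```text
clock: 13.87
eef_pos: [491.1, 237.4, 53.6]
eef_rot: [-3.142, 0.0, -1.574]
wrist_force: [-0.1, 0.4, -1.5]
finger_gap: 63.7
```

arm_command --steps '[[0,[0,0,0.1],0],[0,[0,0,0.1],0],[0,[0,0,0],0],[0,[0,0,0],0]]'

```text
clock: 14.2
eef_pos: [491.4, 237.5, 52.8]
eef_rot: [-3.141, 0.0, -1.574]
wrist_force: [-5.7, -2.4, 12.1]
finger_gap: 64.0
```

The carton is on the deck. Releasing and retreating.

arm_command --steps '[[1,[0,0,0],0],[1,[0,0,0],0],[1,[0,0,0],0],[1,[0,0,0],0],[1,[0,0,0],0]]'

```text
clock: 14.62
eef_pos: [491.1, 237.4, 51.4]
eef_rot: [3.142, -0.0, -1.574]
wrist_force: [-0.3, 0.1, 0.1]
finger_gap: 92.4
```

arm_command --steps '[[1,[0,0,0],0],[1,[0,0,-0.5],0],[1,[0,0,-1.5],0],[1,[0,0,-2.5],0],[1,[0,0,-3],0]]'

```text
clock: 15.03
eef_pos: [490.3, 237.1, 126.5]
eef_rot: [3.139, -0.001, -1.574]
wrist_force: [0.1, 0.5, 0.3]
finger_gap: 94.1
```

arm_command --steps '[[1,[0,0,-3],0],[1,[0,0,-3],0],[1,[0,0,-2],0],[1,[2,0,0],0],[1,[3,0,0],0]]'

```text
clock: 15.45
eef_pos: [491.1, 188.3, 208.0]
eef_rot: [-3.139, 0.001, -1.571]
wrist_force: [-0.1, -0.6, -0.7]
finger_gap: 94.2
```

arm_command --steps '[[1,[3.5,1,0],0],[1,[3.5,1,0],0],[1,[3.5,1,0],0],[1,[3.5,1,0],0],[1,[3.5,1,0],0]]'

```text
clock: 15.87
eef_pos: [439.5, 11.2, 206.9]
eef_rot: [-3.141, -0.0, -1.574]
wrist_force: [0.7, 0.2, 0.6]
finger_gap: 94.4
```

arm_command --steps '[[1,[3.5,0,0],0],[1,[3.5,0,0],0],[1,[3,0,0],0],[1,[1.5,0,0],0],[1,[0,0,0],0]]'

```text
clock: 16.28
eef_pos: [439.8, -104.8, 206.8]
eef_rot: [-3.141, -0.0, -1.577]
wrist_force: [0.4, 0.3, -0.5]
finger_gap: 94.1
```

```bash
python3 - <<'E'
from h import *
for n in("top","scene"):
    p,d=manip.camera(n);cv2.imwrite(f"pics/{n}9.png",p[:,:,::-1]);np.save(f"pics/{n}9.npy",d)
E
```

```text
(no output)
```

View pics/top9.png

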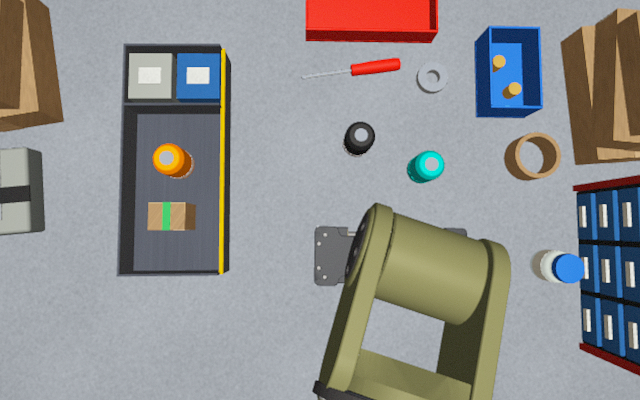

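View pics/scene9.png

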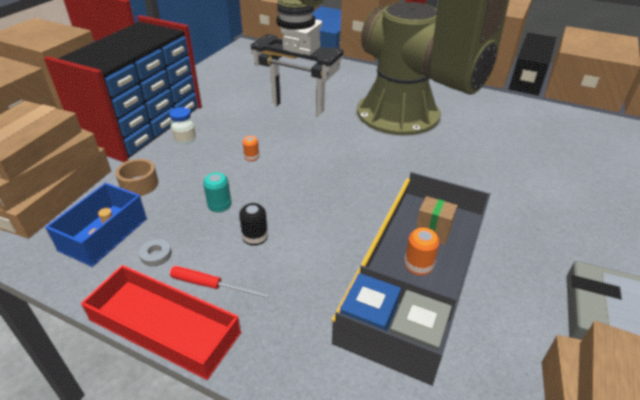

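Both parts stand in the bay: in the top view the filter disc is at (166,158) and the carton top at about (167,216). The black filter is still at (360,137), and nothing is touching the robot. One last height check, then I'll sign off.

```bash
python3 - <<'E'
from h import *
print("filter top",tri(("top",166.5,158),("scene",423,235)).round(1))
d=np.load("pics/top9.npy")
for u,v in[(166,158),(156,216),(180,216)]:print(wd("top",u,v,d[v,u]).round(1),d[v,u])
manip.sign_off()
E
```

```text
filter top [589.6 236.3 109.9]
[588.8 238.9 110.1] 716.5
[488.6 256.1  99.8] 718.7889
[488.9 214.  102. ] 717.44666
the job is handed in; nothing more can be done
```

Both parts stand upright side by side on the deck of the empty bay, and I handed the job in at about 16.4 s of the 59 s allowed. I lifted the orange filter over the lip first, then the carton, and let go of each only once the wrist force showed deck contact.

**Last checks:**
- **Orange filter:** it stands at about (590, 237). Its top is at 110 mm, which matches the 30 mm deck plus its 80 mm height; the two camera views and the depth reading agree.
- **Carton:** it stands at about (490, 237). The depth reading puts its top at 100–102 mm, where 100 is expected.
- **Rest of the scene:** the black filter is where it started, and the gripper is clear of everything.

**Disagreement:** when I located the parts before gripping, the wrist and fixed cameras differed by 2–4 mm in y, so I aimed between the two. None of the checks failed.

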